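# Shift the drive unit into gear

### The job

Put the drive unit into gear: with the fingertips, push its red shift knob along the slot from the yellow park end, round the corner, and on until it is fully home against the end of the slot marked green. Push the knob only from its side: do not pinch it, lift it or take it between the fingers. Leave everything else on the bench where it stands, and finish clear of the knob.

Things in the scene. Friction and masses are not known exactly. Their poses are not given: they have to be found in the camera images.
- gate: Fixed drive unit: dark block 150 x 130 x 50 mm (x, y, z), origin under its centre, with a white gate plate (6 mm) as flat top at 50 mm. Its L-shaped slot, 15 mm wide, runs along +x from park_end (-35, -22) to corner (35, -22), then along +y to drive_end (35, 28) mm. Motor at +x to x = 151, 42 mm high; wooden wheel at y = 85-99, x = -50 to 10, 61 mm high. Only the knob rises from the plate.
- knob (a point): Centre of the upright red knob, 20 mm diameter, 36 mm tall, its foot 2.5 mm above the gate plate; this point is half-way up, 20.5 mm above the plate, 70.5 mm above the bench. Its 12 mm pin runs in the slot with 1.5 mm play each side; a 52 mm slippery foot disc under the plate keeps it captive (tilts 2 degrees). Slides freely, no spring or catch; starts within 25 mm of park_end, in the first leg.
- park_end (a point): Point on the plate's top (50 mm high) where the pin's axis is at the yellow park end of the slot. Axes as gate.
- corner (a point): Point on the plate's top where the centre lines of the two legs meet; the slot lets the pin's axis go 1.5 mm further along +x. Axes as gate.
- drive_end (a point): Point on the plate's top where the pin's axis is at the green drive end; the stop lets the axis go 1.5 mm further along +y of the gate. The plate is painted green round it. Axes as gate.
- screwdriver: Loose screwdriver lying on the bench near the drive unit, origin at its underside, along its own x. Leave alone.
- wheel: Loose wooden wheel 64 mm in diameter, 10 mm thick (16 mm at its blue hub), lying flat near the drive unit, origin under its centre. Leave alone.
- jar: Clear jar with a yellow cap, 52 mm in diameter, 60 mm tall, standing near the drive unit, origin under its centre. Leave alone.
- gearmotor: Loose geared motor lying on the bench, about 155 x 46 x 46 mm along its x, origin at its underside. Leave alone.
- rover: Small two-wheeled rover with wooden wheels and blue servos, about 110 x 90 x 70 mm, origin at bench level under its middle. Leave alone.
- mug: Blue mug, 80 mm in diameter and 90 mm tall, origin under its centre. Leave alone.
- battery: Orange battery pack 75 x 36 x 26 mm, origin at the centre of its underside. Leave alone.
- shifter: The sliding shift pin, 160 g (varies), that carries the red knob (see knob); origin under the centre of its foot disc, 36 mm above the bench, 34.5 mm below knob. It is round and may turn about its axis: its x and y axes mean nothing.
Things that resemble listed ones, but are neither listed nor needed, are in the scene too. Of the things like the shifter, leave any that is purple; of the rest the smaller one is meant.

How it is judged:
By the outcome, as a careful person would: the job done as asked, in the order asked, and still so for the second after the job is handed in, with the robot touching nothing.
It also fails if it takes over 45 s, if anything falls off the work surface, if the arm or the gripper's body presses on something with over 40 N, if the wrist force passes 120 N, or if a joint passes its speed limit or range.

### The arm

A 6-joint arm with a two-finger parallel gripper is mounted at the origin on the work surface. World frame = base frame: x ahead of the robot, y to its left, z up, the work surface at z = 0. Lengths are in m, angles in rad, forces in N, time in s.
With the tool pointing down it reaches from about 0.3 to 0.875 m from the base axis. Payload 4.2 kg.
Tool frame: the origin (TCP) lies midway between the tips of the shut fingers; the grasp point (between the pads) lies behind it (tcp_to_grasp is the z of the grasp point in the tool frame, in m); z points along the fingers, y is the line along which they close (so a half turn about z gives the same grasp; the last joint's range is limited). The gripper opens to 85 mm and grips with 20 to 120 N. Pads are 22 mm wide; open, the fingers measure 114 mm over their backs; the gripper's body (76 mm by 85 mm) begins 54 mm behind the grasp point. The pads swing forward as they close: fully open they stand 13 mm farther back than shut.
Start: joints at [-1.342, 0.32, 1.565, -0, 1.257, -0.02], TCP at [0.142, -0.557, 0.231] pointing down, gripper open.
Joint ranges: [-3.11, 3.11], [-0.84, 2.01], [0.21, 2.61], [-1.34, 4.49], [0.05, 2.63], [-2.56, 2.56]. Speed limits (rad/s): [2.57, 2.57, 3.14, 3.14, 3.14, 3.14].

### API

Orientations are given as [roll, pitch, yaw] about the fixed x, y, z axes, in that order (R = Rz(yaw) Ry(pitch) Rx(roll)).
In Python, from bench import goto, move_straight, goto_joints, let_go, grasp, dwell, inverse_kinematics, read_state, camera, camera_model, Unreachable, hand_in, spot_in, tip_of, tcp_to_grasp gives the robot as it stands. Calls block until the motion is done:
- goto(position, orientation): joint-space move of the TCP to a pose.
- move_straight(position, feed=0.15, orientation=None): straight line of the TCP; orientation=None keeps the orientation; feed is the mean speed in m/s.
- goto_joints(angles): joint-space move.
- let_go() and grasp(newtons=None): open the fingers fully, or close them until they stop; newtons is the grip in N (None keeps the last).
- dwell(seconds).
- inverse_kinematics(position, orientation): joint angles nearest the present ones, or None.
- read_state(): the state.
- camera(name): name is "scene" or "top"; returns the picture (400x640x3 uint8, red, green, blue); there is no depth.
- camera_model(name): a dict with "camera_matrix" (3x3 intrinsics, pixels), "rvec" (rotation vector, rad) and "tvec" (3), from world to camera coordinates, as OpenCV has them. Camera axes: x right, y down, z forward; pixel columns grow to the right and rows downward; lengths in m; the calibration is good to about 2 mm. A picture is of the moment at which its call begins. camera_model takes no time and is no camera call.
A pose or a line that the arm cannot do raises Unreachable and nothing moves.
- hand_in(): hands the job in; it is judged then, once.
Trained networks look in the newest picture that a camera, given by its name, has taken for a name from the list of things; names that differ only in an ending like _2 or _b are one class to them, and where a whole thing is asked for, a point or a joint stands for the part that bears it (a point fixed in the world has none). Each returns a list of dicts, best first, with "score" (0 to 1); they miss things now and then, are a little off and sometimes report something else, mostly with a low value. They report only what shows in the picture. A call takes as long as a camera call. They do not tell look-alikes from the thing itself.
- spot_in(camera, thing): "position" ([x, y, z] in m, in the coordinates of the camera as it stood for that picture, good to about 4 mm: the middle of the surface that is visible of it).
- tip_of(camera, thing): "position" ([x, y, z] in m, in the coordinates of the camera as it stood for that picture, good to about 4 mm: a listed point, or the origin of a listed thing).
The state is a dict: "time_s": time; "joint_positions": joint angles; "qvel": joint speeds; "joint_torque": joint torques, N m; "position": TCP position; "orientation": TCP orientation; "ft_force": force on the tool from outside, world axes, zero at the start; "wrist_torque": the same for the moment, N m; "opening": opening from 0.0 (shut) to 1.0 (fully open); "gripper_force": force on a finger pad.
Only numpy, scipy, OpenCV 4.12 (cv2) and the standard library are available. Lean on these libraries where they do the work, as an engineer would, in place of code of your own. Each camera call takes 0.05 s, during which the arm holds its last target. There are 200 camera calls.

## Working session

There is one attempt and no reset: what is moved stays moved. The work goes in short steps, each a Python script; the robot and the scene stay as the last script left them, time stands still between calls to the robot, and variables do not carry over. Pictures are saved under pics/ and viewed, at most 10 in all, crops included, and the job is handed in when it is done.

```bash
mkdir -p pics; cat > h.py <<'E'
import numpy as np,cv2
from bench import *
def save(n,f):
    im=camera(n); cv2.imwrite(f'pics/{f}.png',im[:,:,::-1]); return im
def toW(n,p):
    m=camera_model(n); R=cv2.Rodrigues(np.array(m['rvec'],float))[0]
    return R.T@(np.array(p)-np.array(m['tvec']).ravel())
def pix(n,P):
    m=camera_model(n)
    return cv2.projectPoints(np.array(P,float).reshape(-1,1,3),np.array(m['rvec'],float),np.array(m['tvec'],float),np.array(m['camera_matrix'],float),None)[0].reshape(-1,2)
def atz(n,u,v,z):
    m=camera_model(n); R=cv2.Rodrigues(np.array(m['rvec'],float))[0]
    d=R.T@np.linalg.inv(np.array(m['camera_matrix'],float))@[u,v,1]; c=-R.T@np.array(m['tvec'],float).ravel()
    return c+d*(z-c[2])/d[2]
E
cat > a.py <<'E'
from h import *
for n in ['scene','top']:
    save(n,n+'0')
    for t in ['gate','knob','park_end','corner','drive_end','screwdriver','wheel','jar']:
        for d in tip_of(n,t)[:4]:
            w=toW(n,d['position']); print(n,t,round(d['score'],2),w.round(4),pix(n,w).round(0))
E
python3 a.py
```

```text
scene gate 0.89 [ 0.516  -0.1636 -0.0074] [[285. 241.]]
scene gate 0.37 [ 0.5501 -0.1891  0.0487] [[286. 240.]]
scene gate 0.26 [ 0.6336 -0.0775 -0.0026] [[329. 245.]]
scene knob 0.62 [ 0.3302 -0.189   0.0495] [[241. 206.]]
scene knob 0.56 [ 0.6748 -0.2706  0.0337] [[295. 280.]]
scene knob 0.53 [ 0.5049 -0.1824  0.0679] [[277. 228.]]
scene park_end 0.8 [ 0.4809 -0.1836  0.0515] [[272. 227.]]
scene park_end 0.6 [ 0.5509 -0.1364  0.0463] [[298. 232.]]
scene corner 0.84 [ 0.5493 -0.1888  0.0487] [[286. 240.]]
scene corner 0.17 [ 0.5518 -0.1403  0.0505] [[297. 232.]]
scene drive_end 0.87 [ 0.5481 -0.1398  0.0478] [[296. 231.]]
scene screwdriver 0.73 [ 0.5086 -0.2907 -0.0019] [[254. 261.]]
scene wheel 0.63 [ 0.4002 -0.0782 -0.0013] [[280. 210.]]
scene jar 0.68 [ 0.6324 -0.0764 -0.0015] [[329. 244.]]
top gate 0.7 [0.3795 0.4504 0.0036] [[164. 255.]]
top gate 0.56 [ 0.51   -0.16    0.0019] [[381. 206.]]
top gate 0.18 [ 0.5066 -0.2864  0.0006] [[426. 206.]]
top knob 0.7 [ 0.6712 -0.2707  0.0349] [[420. 147.]]
top knob 0.66 [ 0.4961 -0.1843  0.0712] [[393. 206.]]
top knob 0.56 [ 0.3262 -0.1874  0.0499] [[396. 270.]]
top park_end 0.63 [ 0.4733 -0.1862  0.0519] [[394. 216.]]
top corner 0.74 [ 0.5475 -0.1843  0.0482] [[392. 190.]]
top corner 0.34 [ 0.5429 -0.1381  0.0503] [[375. 191.]]
top drive_end 0.83 [ 0.5444 -0.1407  0.0501] [[376. 191.]]
top drive_end 0.36 [ 0.4221 -0.4228 -0.0024] [[476. 236.]]
top screwdriver 0.74 [ 5.080e-01 -2.855e-01  3.000e-04] [[426. 206.]]
top wheel 0.76 [ 0.3934 -0.0769 -0.0025] [[353. 248.]]
top wheel 0.6 [ 6.494e-01 -4.337e-01 -1.000e-04] [[474. 157.]]
top jar 0.89 [ 0.6318 -0.0787 -0.0009] [[351. 165.]]
top jar 0.2 [0.3768 0.4494 0.0028] [[164. 256.]]
```

View pics/scene0.png

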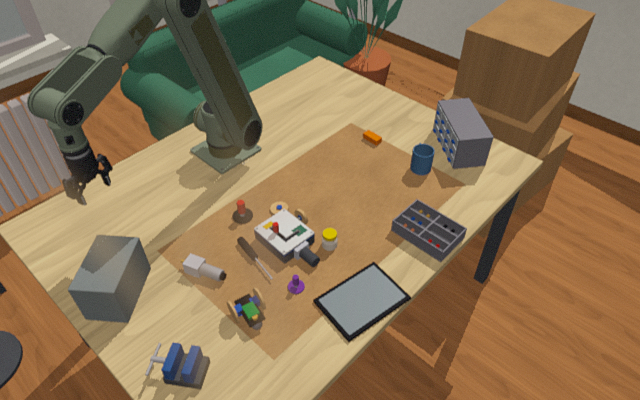

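View pics/top0.png

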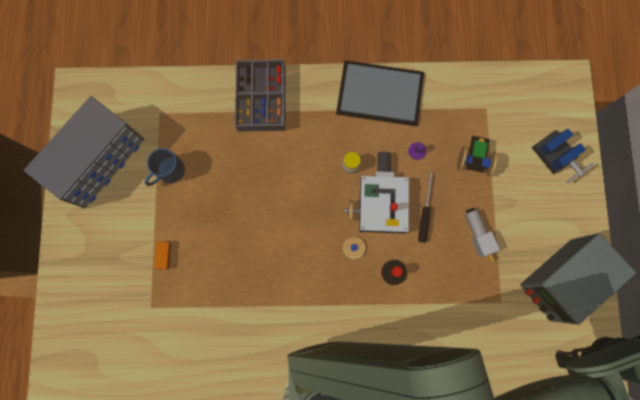

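The scene shows the gate at scene (285,235) and top (385,204). There are three candidates for the shifter:
- Top (393,207): red, in the gate slot.
- Top (397,271): red, loose, with a larger black foot.
- Top (418,150): purple.

The one in the slot fits: it is red, the smaller of the two, and captive in the gate. I'll confirm it in a crop.

```bash
python3 -c "
import cv2
a=cv2.imread('pics/top0.png')[165:285,340:440];cv2.imwrite('pics/c0.png',cv2.resize(a,None,fx=5,fy=5,interpolation=cv2.INTER_CUBIC))"
```

```text
(no output)
```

View pics/c0.png

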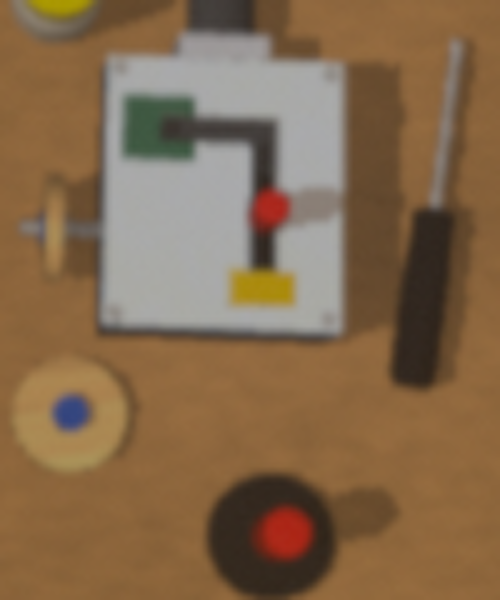

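The crop confirms it: the knob in the gate slot, at crop (271,210), is red and smaller than the loose red look-alike at crop (286,532). Next I'll fit the gate pose from the plate corners.

```bash
python3 - <<'E'
from h import *
s=lambda u,v:(340+(u+.5)/5-.5,165+(v+.5)/5-.5)
P=[(106,56),(344,63),(342,335),(100,331)];L=np.array([(75,65),(75,-65),(-75,-65),(-75,65)])/1e3
W=np.array([atz('top',*s(*p),.05)[:2] for p in P]); print(W.round(4))
Lc=L;Wc=W-W.mean(0)
yaw=np.arctan2((Lc[:,0]*Wc[:,1]-Lc[:,1]*Wc[:,0]).sum(),(Lc*Wc).sum());c=W.mean(0)
R=np.array([[np.cos(yaw),-np.sin(yaw)],[np.sin(yaw),np.cos(yaw)]])
print(yaw,c,(c+L@R.T-W).round(4).tolist())
for l in [(-35,-22),(35,-22),(35,28)]: print(c+R@np.array(l)/1e3)
k=atz('top',*s(271,209),.0885);print(k,R.T@(k[:2]-c)*1e3)
for n in['scene','top']: print(pix(n,np.vstack([[*(c+R@np.array(l)/1e3),.05] for l in[(-35,-22),(35,-22),(35,28),(75,65),(75,-65),(-75,-65),(-75,65)]])).round(0).tolist())
print(tcp_to_grasp,read_state())
im=cv2.imread('pics/scene0.png')[185:285,230:350];cv2.imwrite('pics/c1.png',cv2.resize(im,None,fx=5,fy=5,interpolation=cv2.INTER_CUBIC))
E
```

```text
[[ 0.587  -0.1005]
 [ 0.5811 -0.2318]
 [ 0.4302 -0.2239]
 [ 0.4342 -0.0929]]
-0.045527430577443836 [ 0.50812437 -0.16229125] [[-0.001, -0.0002], [-0.001, 0.0012], [0.0001, 0.0001], [0.0019, -0.001]]
[ 0.47215938 -0.18267554]
[ 0.54208684 -0.18586136]
[ 0.54436243 -0.13591317]
[ 0.49345843 -0.18264741  0.0885    ] [-13.72429695 -21.00253479]
[[270.0, 226.0], [285.0, 238.0], [296.0, 230.0], [313.0, 230.0], [283.0, 252.0], [252.0, 227.0], [283.0, 207.0]]
[[392.0, 216.0], [392.0, 191.0], [374.0, 191.0], [361.0, 176.0], [408.0, 178.0], [408.0, 232.0], [360.0, 230.0]]
-0.0187 {'time_s': 0.9, 'joint_positions': array([-1.34203557e+00,  3.19594622e-01,  1.56443582e+00,  6.17890081e-07,
        1.25741891e+00, -1.99730474e-02]), 'qvel': array([-3.08320371e-04,  2.49683897e-04, -1.80234382e-03, -6.25885367e-04,
       -6.18142842e-04, -5.18967797e-05]), 'joint_torque': array([ 1.29956956e-03, -4.15402043e+01, -2.34421510e+01,  5.86391889e-05,
        3.78739378e-04, -2.67278679e-06]), 'position': array([ 0.14157629, -0.55733722,  0.231366  ]), 'orientation': array([3.14144937e+00, 2.27434199e-06, 2.48733618e-01]), 'ft_force': array([ 0.66276283, -0.19157485,  0.25576657]), 'wrist_torque': array([-0.00056503, -0.00128042, -0.00229478]), 'gripper_force': 0.0, 'opening': 1.001243788797822}
```

View pics/c1.png

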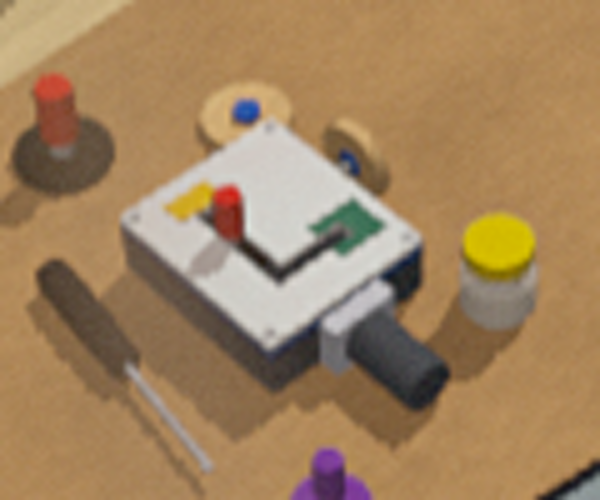

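```bash
cat >> h.py <<'E'
yaw=-0.0455;c=np.array([.510,-.1638]);O=[np.pi,0,yaw]
Rg=np.array([[np.cos(yaw),-np.sin(yaw)],[np.sin(yaw),np.cos(yaw)]])
def g(x,y,z): return [*(c+Rg@np.array([x,y])/1e3),z/1e3]
def loc(): 
    s=read_state(); return (Rg.T@(s['position'][:2]-c)*1e3).round(1),(Rg.T@s['ft_force'][:2]).round(1),round(s['position'][2]*1e3,1),round(s['time_s'],1)
E
python3 - <<'E'
from h import *
for y in (yaw,yaw+np.pi/2,yaw-np.pi/2):print(inverse_kinematics(g(-54,-22,180),[np.pi,0,y]))
grasp(20); print(read_state()['opening'])
goto(g(-54,-22,180),O); move_straight(g(-54,-22,61),.12); print(loc())
im=save('top','t1')[150:260,330:440];s2=save('scene','s1')[170:280,230:340]
cv2.imwrite('pics/c2.png',cv2.resize(np.hstack([im,s2])[:,:,::-1],None,fx=3.6,fy=3.6,interpolation=cv2.INTER_CUBIC))
E
```

```text
[-4.06407934e-01  2.28941878e-01  1.83149621e+00 -4.44089210e-16
  1.08115457e+00  1.20988839e+00]
[-0.40640793  0.22894188  1.83149621  0.          1.08115457 -0.36090793]
None
-8.701032655810549e-05
(array([-53.5, -22.2]), array([0.2, 0.6]), np.float64(61.6), 4.6)
```

View pics/c2.png

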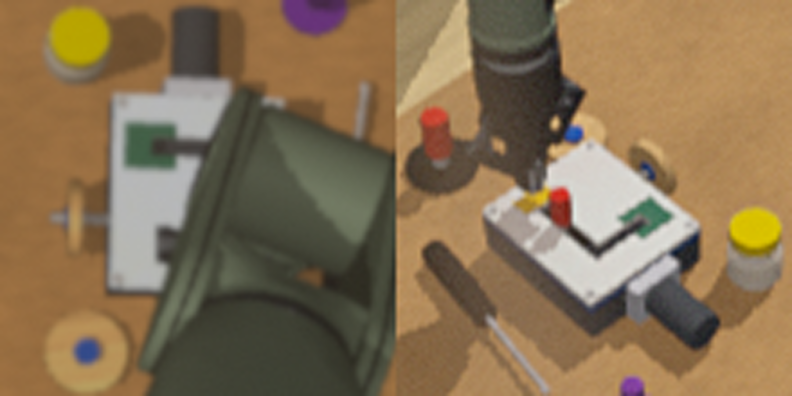

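The fingers are shut and stand on the yellow side of the knob (right half: fingers about (537,185), knob (560,207)), clear of everything else. Next is leg 1.

```bash
python3 - <<'E'
from h import *
move_straight(g(5,-22,61),.05); print(loc())
for x in np.arange(7,26,1.):
    move_straight(g(x,-22,61),.03); l=loc(); print(x,l[0],l[1],l[3])
    if l[1][0]<-8: break
for d in tip_of('scene','knob') if save('scene','s2') is not None else []:
    w=toW('scene',d['position']); print(round(d['score'],2),w.round(4),(Rg.T@(w[:2]-c)*1e3).round(1))
im=cv2.imread('pics/s2.png')[185:275,235:345];cv2.imwrite('pics/c3.png',cv2.resize(im,None,fx=5,fy=5,interpolation=cv2.INTER_CUBIC))
E
```

```text
(array([  4.8, -22. ]), array([0.4, 0.7]), np.float64(61.0), 6.0)
7.0 [  7.1 -22. ] [-1.4  0.4] 6.3
8.0 [  8.1 -22. ] [0.1 0.2] 6.5
9.0 [  9.1 -22. ] [-0.2 -0.3] 6.8
10.0 [ 10.2 -22. ] [-0.5 -0.7] 7.0
11.0 [ 11.1 -22. ] [-0.  -0.2] 7.3
12.0 [ 12.2 -22. ] [0.  0.2] 7.5
13.0 [ 13.1 -22. ] [-0.4 -0.8] 7.8
14.0 [ 14.2 -22. ] [ 0.1 -0.5] 8.0
15.0 [ 15.1 -22. ] [-0.2 -0.5] 8.3
16.0 [ 16.1 -22. ] [0.6 0.1] 8.5
17.0 [ 17.1 -22. ] [ 0.2 -0.2] 8.8
18.0 [ 17.7 -22. ] [-1.  -0.5] 9.0
19.0 [ 17.9 -21.9] [-5.4  0.7] 9.3
20.0 [ 18.1 -21.9] [-7.6 -0.8] 9.5
21.0 [ 18.3 -21.9] [-8.7 -0.9] 9.8
0.65 [ 0.6756 -0.2695  0.0321] [170.3 -98. ]
0.56 [ 0.329  -0.1869  0.0457] [-179.7  -31.3]
0.54 [ 0.5557 -0.1867  0.0699] [ 46.7 -20.8]
0.2 [ 0.5494 -0.1384  0.0489] [38.2 27.1]
```

View pics/c3.png

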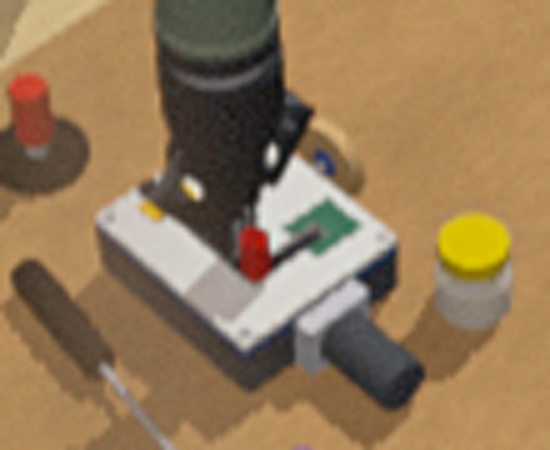

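The knob is at the corner: the stop force built up, and the crop shows the knob at (255,255) at the bend. Now I'll go round to its −y side for leg 2.

```bash
python3 - <<'E'
from h import *
for p in [(5,-22),(0,-62),(37,-62)]: move_straight(g(*p,61),.08)
print(loc())
move_straight(g(37,-5,61),.05); print(loc())
for y in np.arange(-3,20,1.):
    move_straight(g(37,y,61),.03); l=loc(); print(y,l[0],l[1],l[3])
    if l[1][1]<-9: break
save('scene','s3')
for d in tip_of('scene','knob'):
    w=toW('scene',d['position']); print(round(d['score'],2),(Rg.T@(w[:2]-c)*1e3).round(1))
im=cv2.imread('pics/s3.png')[185:275,235:345];cv2.imwrite('pics/c4.png',cv2.resize(im,None,fx=5,fy=5,interpolation=cv2.INTER_CUBIC))
E
```

```text
(array([ 36.7, -61.7]), array([ 0.3, -0. ]), np.float64(60.8), 11.5)
(array([37. , -5.2]), array([0.5, 0.7]), np.float64(61.0), 12.8)
-3.0 [37. -3.] [0.2 0.4] 13.0
-2.0 [37. -2.] [1. 1.] 13.3
-1.0 [37.  -0.9] [-0.6  0.3] 13.5
0.0 [37.   0.1] [-0.  -0.5] 13.8
1.0 [37.   1.1] [-0.5 -0.9] 14.0
2.0 [37.   2.1] [-0.1 -1.2] 14.3
3.0 [37.   3.1] [-0.1  0.6] 14.5
4.0 [37.   4.1] [-0.2 -0. ] 14.8
5.0 [37.1  4.8] [-0.2 -1.2] 15.0
6.0 [37.3  5.4] [-0.7 -5.1] 15.3
7.0 [37.5  5.9] [-1.  -6.3] 15.5
8.0 [37.6  6.3] [-1.6 -7.9] 15.8
9.0 [37.8  6.7] [-2.1 -9.7] 16.0
0.91 [-179.5  -34.4]
0.64 [44.3 32.7]
0.53 [169.  -99.8]
0.4 [-113.4   77.6]
```

View pics/c4.png

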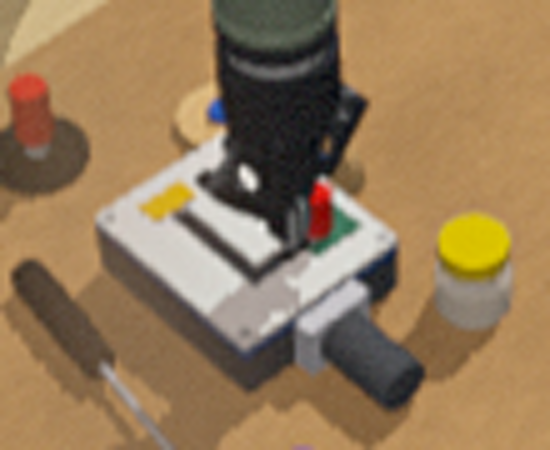

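The stop force came up at the expected place. I'll back off straight, rise and check from both cameras.

```bash
python3 - <<'E'
from h import *
move_straight(g(37,-20,61),.06); move_straight(g(37,-30,200),.15)
goto_joints([-1.342,.32,1.565,0,1.257,-.02]); print(loc())
a=save('top','t5')
for n in ['top','scene']:
    if n=='scene': b=save('scene','s5')
    for d in tip_of(n,'knob'):
        w=toW(n,d['position']); print(n,round(d['score'],2),w.round(4),(Rg.T@(w[:2]-c)*1e3).round(1))
print('expected px knob top/mid', [pix(n,[g(37.5,y,88.5) for y in (26,28,29.5)]).round(1).tolist() for n in('top','scene')])
x=np.hstack([a[168:248,350:420],b[195:275,240:320]])[:,:,::-1]
cv2.imwrite('pics/c5.png',cv2.resize(x,None,fx=5.3,fy=5.3,interpolation=cv2.INTER_CUBIC))
m=(a[:,:,0]>150)&(a[:,:,1]<70)&(a[:,:,2]<70);ys,xs=np.nonzero(m[168:248,350:420]);print('red',xs.mean()+350,ys.mean()+168,len(xs))
E
```

```text
(array([-349.4, -409.5]), array([1. , 0.1]), np.float64(230.8), 19.8)
top 0.67 [ 0.325  -0.1847  0.0474] [-183.8  -29.3]
top 0.6 [ 0.672  -0.271   0.0375] [166.7 -99.7]
top 0.46 [ 0.55   -0.1379  0.0701] [38.8 27.7]
scene 0.66 [ 0.3275 -0.1865  0.0438] [-181.2  -31. ]
scene 0.58 [ 0.6741 -0.2696  0.0319] [168.7 -98.2]
scene 0.48 [ 0.5527 -0.1351  0.0688] [41.3 30.6]
scene 0.38 [ 0.4283 -0.432  -0.0054] [ -69.5 -271.6]
expected px knob top/mid [[[376.9, 186.3], [376.1, 186.3], [375.5, 186.3]], [[295.9, 222.9], [296.4, 222.6], [296.7, 222.4]]]
red 374.9166666666667 186.91666666666666 24
```

View pics/c5.png

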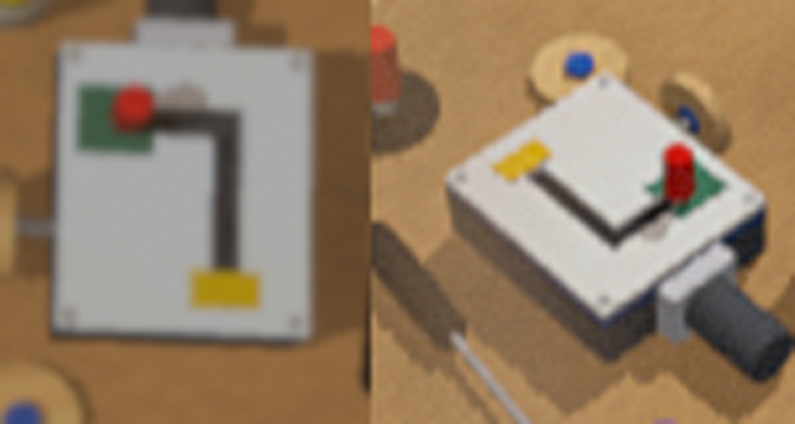

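The knob stands at the green end (left crop (133,107), right crop (679,172)). Its red centroid matches the stop to under a pixel or so, and nothing else has moved.

```bash
python3 -c "
from bench import *
print(hand_in())"
```

```text
the job is handed in; nothing more can be done
None
```

The shift knob was pushed from its side along both legs of the slot until it met the stop at the green drive end. The arm finished well clear of it, and the job is handed in at about 20 s of the 45 s allowed.

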